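Tap the tin lids home in order of size

ROBOT

A 7-joint arm with a two-finger parallel gripper is mounted at the origin on a cart in front of the work surface, level with it; the furniture and walls round the work are solid. World frame = base frame: x ahead of the robot, y to its left, z up, the work surface at z = 0. Lengths are in m, angles in rad, forces in N, time in s.
With the tool pointing down it reaches from about 0.4 to 0.85 m from the base axis. Payload 4.5 kg.
Tool frame: the origin (TCP) lies midway between the tips of the shut fingers; the grasp point (between the pads) lies 19 mm behind it; z points along the fingers, y is the line along which they close (so a half turn about z gives the same grasp; the last joint's range is limited). The gripper opens to 88 mm and grips with 3 to 60 N. Pads are 18 mm wide; open, the fingers measure 123 mm over their backs; the gripper's body (75 mm by 187 mm) begins 45 mm behind the grasp point.
Start: joints at [1.156, 0.689, -0.195, 1.565, 0.157, 0.902, -0.215], TCP at [0.271, -0.563, 0.239] pointing down, gripper open.
Joint ranges: [-3.01, 3.01], [-0.46, 2.08], [-1.47, 1.51], [0.13, 2.56], [-1, 4.14], [0.04, 2.09], [-2.66, 2.66]. Speed limits (rad/s): [2.57, 2.57, 3.14, 3.14, 3.14, 3.14, 3.14].

INTERFACE

Orientations are given as a unit quaternion [x, y, z, w].
In Python, from plant import r gives the robot as it stands.
- The arm moves only by the tool carry_out, never from a script. Its argument "plan" is a list of rows, each an object with "rot": the turn, a rotation vector about the tool's x, y, z in rad, a list of three; "xyz": the shift along the tool's x, y, z in m, a list of three; "grip": the closure in counts, from 0 (fully open) to 255 (shut). In form: [{"rot": [wx, wy, wz], "xyz": [dx, dy, dz], "grip": grip}, ...]. A call has 1 to 8 rows; each row is the pose to reach, as a shift and turn from the pose commanded when the call began, along the tool's axes at that moment; what a row does not reach only later rows make up. A row lasts 1/12 s, in which the tool goes at most 41.7 mm and 7.16 degrees, less where a joint would pass 70% of its speed; a pose out of reach is approached as far as the arm can. A call with a gripper value outside its range is refused whole. The fingers move at their own pace and stop on an object; "squeeze" is the grip in N (left out, the last holds). Time passes only in rows, so rows that repeat a pose let the fingers close. It gives the time, the measured TCP pose, the force, the opening and the grip force at its end, in the units of the state.
- r.get_state(): the state, without advancing time (a new reading comes with each control period).
- r.snapshot(name): name is "side" or "top"; returns the picture (420x560x3 uint8, red, green, blue); there is no depth.
- r.camera_params(name): a dict with "fx", "fy", "cx", "cy" (pixels), "position" and "attitude" of the camera in the world. Camera axes: x right, y down, z forward; pixel columns grow to the right and rows downward; lengths in m; the calibration is good to about 2 mm. A picture is of the moment at which its call begins. camera_params takes no time and is no camera call.
- r.finish_job(): hands the job in; it is judged then, once.
The state is a dict: "clock": time; "q": joint angles; "qd": joint speeds; "joint_torque": joint torques, N m; "tool_pos": TCP position; "eef_rot": TCP orientation; "contact_force": force on the tool from outside, world axes, zero at the start; "moment": the same for the moment, N m; "opening": opening from 0.0 (shut) to 1.0 (fully open); "finger_force": force on a finger pad.
Only numpy, scipy, OpenCV 4.12 (cv2) and the standard library are available. Lean on these libraries where they do the work, as an engineer would, in place of code of your own. Each camera call takes 0.05 s, during which the arm holds its last target. There are 200 camera calls.

TASK

The lids of the three round metal tins on the bench stand a little proud. With a fingertip press each lid lightly down until it is fully home, the smallest tin first, then the middle one, then the largest, touching no tin before its turn. Pick nothing up, leave the tins standing where they are, and do not disturb the weight, the crucible or the cork.

Things in the scene. Friction and masses are not known exactly. Their poses are not given: they have to be found in the camera images.
- tin_small: the small one of three loose round bare-metal tins, 48 mm across, standing upright; origin at the centre of its underside, z up along its axis
- lid_small (a joint): how far the lid of the small tin is pressed down, in m: 0 = 8 mm proud, 0.008 = fully home with the dark neck below its skirt covered. It starts at 0 to 0.003, moves down under about 4 N of push, stays where it is left and meets a firm stop when home; more than 25 N on a tin counts as rough
- lid_small_top (a point): centre of the flat top of the small tin's lid, the spot to press; it is 37 mm above the tin's underside at joint value 0 and 29 mm above it when home; the lid is 48 mm across, with a raised flat panel 38 mm across
- tin_middle: the middle one of three loose round bare-metal tins, 60 mm across, standing upright; origin at the centre of its underside, z up along its axis
- lid_middle (a joint): how far the lid of the middle tin is pressed down, in m: 0 = 8 mm proud, 0.008 = fully home with the dark neck below its skirt covered. It starts at 0 to 0.003, moves down under about 4 N of push, stays where it is left and meets a firm stop when home; more than 25 N on a tin counts as rough
- lid_middle_top (a point): centre of the flat top of the middle tin's lid, the spot to press; it is 43 mm above the tin's underside at joint value 0 and 35 mm above it when home; the lid is 60 mm across, with a raised flat panel 50 mm across
- tin_large: the large one of three loose round bare-metal tins, 74 mm across, standing upright; origin at the centre of its underside, z up along its axis
- lid_large (a joint): how far the lid of the large tin is pressed down, in m: 0 = 8 mm proud, 0.008 = fully home with the dark neck below its skirt covered. It starts at 0 to 0.003, moves down under about 4 N of push, stays where it is left and meets a firm stop when home; more than 25 N on a tin counts as rough
- lid_large_top (a point): centre of the flat top of the large tin's lid, the spot to press; it is 51 mm above the tin's underside at joint value 0 and 43 mm above it when home; the lid is 74 mm across, with a raised flat panel 64 mm across
- brass_weight: bystander: loose brass weight with a knob, 27 mm across, 30 mm high; origin at the centre of its underside
- crucible: bystander: loose small white crucible, 36 mm across, 37 mm high; origin at the centre of its underside
- big_cork: bystander: loose large cork, 42 mm across, 26 mm high; origin at the centre of its underside
Things that resemble listed ones, but are neither listed nor needed, are in the scene too. What is shaped like the tin_large but blue is not meant. What is shaped like the tin_middle but turquoise is not meant.

How it is judged:
On the way, in this order (a step that is already met when the one before it is completed fails the run):
1. the small tin's lid is home (value of joint lid_small above 0.0065 m), for 0.2 s.
2. the middle tin's lid is home (value of joint lid_middle above 0.0065 m), for 0.2 s.
3. the large tin's lid is home (value of joint lid_large above 0.0065 m), for 0.2 s.
At the end, for the whole second after the job is handed in: all three lids are home (pressed at least 6.5 of 8 mm); the tins are upright, at rest and within 20 mm of where they stood; the weight, crucible and cork are within 15 mm of where they stood (value of joint each of lid_small, lid_middle, lid_large above 0.0065 m and distance of each of tin_small, tin_middle, tin_large from where it was at the start of the episode below 0.02 m and angle between each of tin_small, tin_middle, tin_large's own z axis and vertical below 0.1 rad and linear speed of each of tin_small, tin_middle, tin_large below 0.01 m/s and distance of each of brass_weight, crucible, big_cork from where it was at the start of the episode below 0.015 m); the robot touches nothing.
It fails at once if the middle tin is touched before the small tin's lid is home (contact force between the fingers and tin_middle above 0.5 N and value of joint lid_small below 0.0065 m).
It fails at once if the large tin is touched before the middle tin's lid is home (contact force between the fingers and tin_large above 0.5 N and value of joint lid_middle below 0.0065 m).
It fails at once if a tin is pressed roughly, with more than 25 N (contact force between the fingers and tin_small above 25 N or contact force between the fingers and tin_middle above 25 N or contact force between the fingers and tin_large above 25 N).
It fails at once if a tin is lifted, tipped, carried or pushed more than 20 mm from its place (distance of any of tin_small, tin_middle, tin_large from where it was at the start of the episode above 0.02 m or angle between any of tin_small, tin_middle, tin_large's own z axis and vertical above 0.3 rad or height (world z) of any of tin_small, tin_middle, tin_large above 0.008 m).
It fails at once if the weight, the crucible or the cork is lifted, or moved more than 15 mm (distance of any of brass_weight, crucible, big_cork from where it was at the start of the episode above 0.015 m or height (world z) of any of brass_weight, crucible, big_cork above 0.008 m).
It also fails if it takes over 48 s, if anything falls off the work surface, if the arm or the gripper's body presses on something with over 40 N, if the wrist force passes 120 N, or if a joint passes its speed limit or range.

## Working session

There is one attempt and no reset: what is moved stays moved. The work goes in short steps, Python scripts to look and compute and a tool call to move; the robot and the scene stay as the last step left them, time stands still between calls to the robot, and variables do not carry over. Pictures are saved under pics/ and viewed, at most 10 in all, crops included, and the job is handed in when it is done.

Besides the shell and the picture viewer there is one more tool, called after "Call:" by a JSON object that holds its "api" and its "payload", one argument or row to a line. carry_out: Moves the arm, as the interface text tells. Its arguments: {"type":"object","properties":{"plan":{"type":"array"},"squeeze":{"type":"number"}},"required":["plan"]}

```bash
mkdir -p pics; ls; python3 - <<'E'
from plant import r
import cv2
s=r.get_state();print({k:s[k] for k in('clock','tool_pos','eef_rot','contact_force','opening')})
for n in('top','side'):
    print(n,r.camera_params(n));cv2.imwrite(f'pics/{n}0.png',cv2.cvtColor(r.snapshot(n),cv2.COLOR_RGB2BGR))
E
```

```text
pics
{'clock': 0.0, 'tool_pos': array([ 0.27085847, -0.56254073,  0.23791246]), 'eef_rot': array([ 9.74913672e-01,  2.22581381e-01, -2.79856382e-04, -8.84535660e-04]), 'contact_force': array([-0.08870321, -0.20318722, -0.54520841]), 'opening': 0.9994878199150314}
top {'fx': 408.87700675490163, 'fy': 408.87700675490163, 'cx': 289.18216108833553, 'cy': 206.96923550142594, 'position': array([0.40576487, 0.01847403, 1.00499955]), 'attitude': array([ 0.70550564, -0.70330667,  0.06636351, -0.05672215])}
side {'fx': 546.3597680094528, 'fy': 546.3597680094528, 'cx': 279.33543679858514, 'cy': 200.23677054681235, 'position': array([0.02936968, 0.70850591, 0.74116132]), 'attitude': array([-0.2885105 ,  0.85026808, -0.41818666,  0.13757109])}
```

View pics/top0.png

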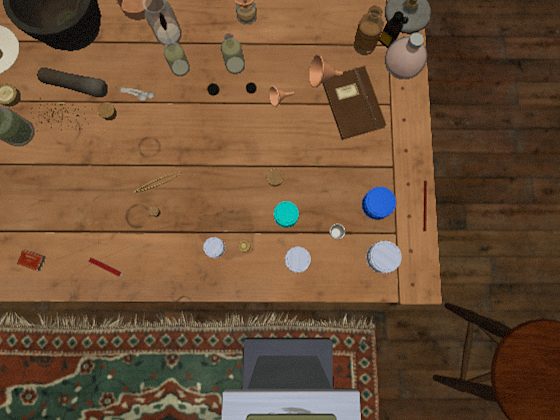

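View pics/side0.png

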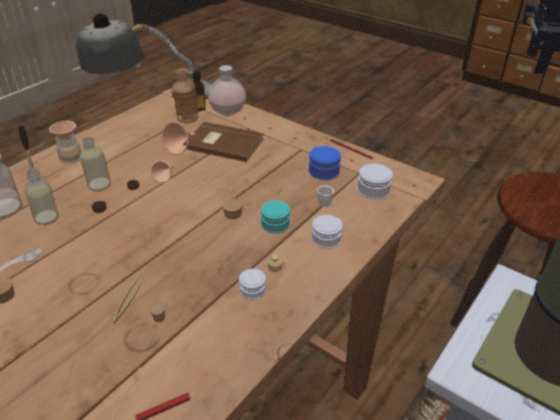

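The top picture shows the bare-metal tins: small (214,247), middle (297,259) and large (384,257). Their lookalikes are the turquoise one (286,213) and the blue one (379,203). Bystanders are the weight (244,246), crucible (338,231) and cork (274,177). I'll check this choice in one close crop and locate the lids.

```bash
cat > h.py <<'E'
import numpy as np,cv2
from scipy.spatial.transform import Rotation as R
from plant import r
def ray(n,uv,z):
    c=r.camera_params(n);d=R.from_quat(c['attitude']).apply([(uv[0]-c['cx'])/c['fx'],(uv[1]-c['cy'])/c['fy'],1])
    p=np.array(c['position']);return p+d*(z-p[2])/d[2]
def proj(n,P):
    c=r.camera_params(n);v=R.from_quat(c['attitude']).inv().apply(np.array(P)-c['position'])
    return np.array([c['fx']*v[0]/v[2]+c['cx'],c['fy']*v[1]/v[2]+c['cy']])
def to_tool(P):
    s=r.get_state();return R.from_quat(s['eef_rot']).inv().apply(np.array(P)-s['tool_pos'])
E
python3 - <<'E'
from h import *
t=cv2.imread('pics/top0.png');s=cv2.imread('pics/side0.png')
hs=cv2.cvtColor(t,cv2.COLOR_BGR2HSV)
m=((hs[...,1]<60)&(hs[...,2]>130)).astype(np.uint8)
n,l,st,ce=cv2.connectedComponentsWithStats(m)
for i in range(1,n):
    x,y,w,h,a=st[i]
    if a>60 and 190<x<420 and 190<y<290:
        print(ce[i].round(1),st[i],ray('top',ce[i],.04).round(4))
a=cv2.resize(t[190:290,190:420],None,fx=3.4,fy=3.4,interpolation=cv2.INTER_CUBIC)
b=cv2.resize(s[140:305,220:420],None,fx=1.5,fy=1.5,interpolation=cv2.INTER_CUBIC)
o=np.zeros((600,800,3),np.uint8);o[:a.shape[0],:a.shape[1]]=a;o[345:345+b.shape[0],:b.shape[1]]=b
cv2.imwrite('pics/crop1.png',o)
E
```

```text
[335.8 233.1] [329 227  16  12 104] [ 0.5132 -0.1054  0.04  ]
[213.  246.8] [203 237  22  21 342] [0.4798 0.1842 0.04  ]
[385.1 256.2] [369 241  33  32 815] [ 0.4589 -0.2206  0.04  ]
[297.4 259.1] [285 246  26  27 541] [ 0.4516 -0.0141  0.04  ]
```

View pics/crop1.png

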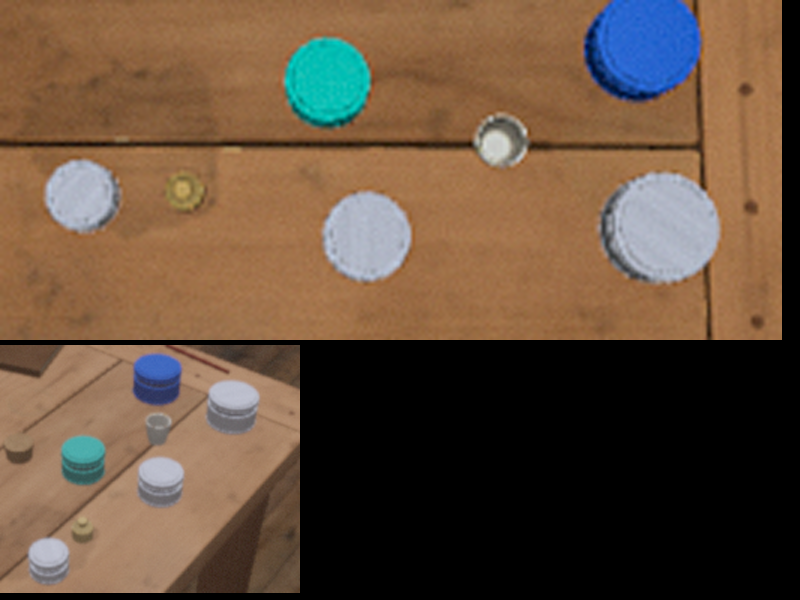

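The crop confirms it: the three silvery tins, left to right in the top view, are small, middle and large, at the pixels above. The turquoise and blue ones stay out of it. Next I'll work out the moves.

```bash
python3 - <<'E'
from h import *
p=r.get_state()['tool_pos']
for n,uv,z in(('s',(213.6,247),.036),('m',(297.6,259.2),.042),('l',(384.6,256.5),.05)):
    P=ray('top',uv,z);print(n,P.round(4),proj('side',P).round(1),to_tool([P[0],P[1],.12]).round(4))
for uv,z in(((244.5,246),.03),((337.5,231),.037)):print(ray('top',uv,z).round(3))
E
```

```text
s [0.4797 0.1836 0.036 ] [253.9 275.3] [ 0.512  -0.5815  0.1189]
m [ 0.4514 -0.0145  0.042 ] [328.2 222.6] [ 0.4005 -0.4154  0.1186]
l [ 0.4577 -0.217   0.05  ] [376.1 172.2] [ 0.3184 -0.2301  0.1183]
[0.483 0.111 0.03 ]
[ 0.519 -0.11   0.037]
```

Call:
{"api": "carry_out", "payload": {
  "plan": [
    {"rot":[0,0,0],"xyz":[0.02,-0.023,0.003],"grip":255},
    {"rot":[0,0,0],"xyz":[0.045,-0.051,0.006],"grip":255},
    {"rot":[0,0,0],"xyz":[0.07,-0.08,0.01],"grip":255},
    {"rot":[0,0,0],"xyz":[0.095,-0.108,0.015],"grip":255},
    {"rot":[0,0,0],"xyz":[0.12,-0.136,0.02],"grip":255},
    {"rot":[0,0,0],"xyz":[0.145,-0.165,0.025],"grip":255},
    {"rot":[0,0,0],"xyz":[0.165,-0.187,0.03],"grip":255},
    {"rot":[0,0,0],"xyz":[0.18,-0.204,0.03],"grip":255}
  ]
}}

```text
clock: 0.77
tool_pos: [0.3449, -0.2977, 0.208]
eef_rot: [0.975, 0.224, -0.0, -0.001]
contact_force: [0.1, 0.9, -0.3]
opening: 0.418
finger_force: 0.0
```

Call:
{"api": "carry_out", "payload": {
  "plan": [
    {"rot":[0,0,0],"xyz":[0.02,-0.023,0],"grip":255},
    {"rot":[0,0,0],"xyz":[0.045,-0.051,0],"grip":255},
    {"rot":[0,0,0],"xyz":[0.07,-0.08,0],"grip":255},
    {"rot":[0,0,0],"xyz":[0.095,-0.108,0],"grip":255},
    {"rot":[0,0,0],"xyz":[0.12,-0.136,0],"grip":255},
    {"rot":[0,0,0],"xyz":[0.145,-0.165,0],"grip":255},
    {"rot":[0,0,0],"xyz":[0.165,-0.187,0],"grip":255},
    {"rot":[0,0,0],"xyz":[0.18,-0.204,0],"grip":255}
  ]
}}

```text
clock: 1.43
tool_pos: [0.4191, -0.0361, 0.2087]
eef_rot: [0.975, 0.224, 0.0, -0.0]
contact_force: [0.6, -0.1, 1.0]
opening: 0.003
finger_force: 0.0
```

Call:
{"api": "carry_out", "payload": {
  "plan": [
    {"rot":[0,0,0],"xyz":[0.02,-0.023,0.01],"grip":255},
    {"rot":[0,0,0],"xyz":[0.045,-0.051,0.02],"grip":255},
    {"rot":[0,0,0],"xyz":[0.07,-0.08,0.03],"grip":255},
    {"rot":[0,0,0],"xyz":[0.095,-0.108,0.045],"grip":255},
    {"rot":[0,0,0],"xyz":[0.12,-0.136,0.06],"grip":255},
    {"rot":[0,0,0],"xyz":[0.14,-0.16,0.08],"grip":255},
    {"rot":[0,0,0],"xyz":[0.15,-0.172,0.09],"grip":255},
    {"rot":[0,0,0],"xyz":[0.152,-0.1735,0.09],"grip":255}
  ]
}}

```text
clock: 2.1
tool_pos: [0.4793, 0.1874, 0.1165]
eef_rot: [0.974, 0.226, -0.001, -0.001]
contact_force: [-0.4, -0.5, -0.3]
opening: 0.005
finger_force: 0.0
```

```bash
python3 - <<'E'
from h import *
a=r.snapshot('side');s=r.get_state();print(s['clock'],s['tool_pos'],s['opening'],s['contact_force'],to_tool([.4797,.1836,.05]).round(4),to_tool([.4514,-.0145,.06]).round(4))
t=r.snapshot('top')
o=np.hstack([cv2.resize(a[130:330,190:390],None,fx=2,fy=2),cv2.resize(t[170:370,130:330],None,fx=2,fy=2)])
cv2.imwrite('pics/c2.png',o[...,::-1]);print(proj('side',s['tool_pos']))
E
```

```text
2.15 [0.47963861 0.18498624 0.1176004 ] 0.004733837344803909 [ 0.01024216 -0.35026708  0.86794827] [-0.0004  0.0013  0.0676] [-0.1125  0.1671  0.0576]
[252.348966   241.85154735]
```

View pics/c2.png

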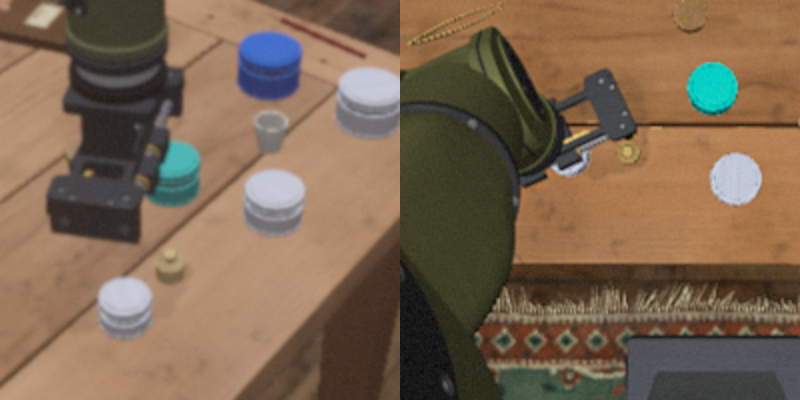

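```bash
python3 - <<'E'
from h import *
s=r.get_state();Q=R.from_quat(s['eef_rot'])
for y in(-.093,.093):
  for x in(-.037,.037):
    P=s['tool_pos']+Q.apply([x,y,-.064]);a=proj('side',P)-[190,130];b=proj('top',P)-[130,170]
    print(P.round(3),(a*2).round(),(b*2+[400,0]).round())
E
```

```text
[0.406 0.25  0.182] [143. 246.] [472. 217.]
[0.473 0.283 0.182] [ 47. 233.] [443. 149.]
[0.487 0.083 0.183] [191. 103.] [643. 136.]
[0.554 0.115 0.182] [109.  93.] [613.  71.]
```

The side crop shows the gripper body's near end (95,205) hiding the shut fingers, which matches the model. The small tin (125,305) and the weight (170,265) stand clear below. Now I'll descend over the small tin.

Call:
{"api": "carry_out", "payload": {
  "plan": [
    {"rot":[0,0,0],"xyz":[0,0.001,0.02],"grip":255},
    {"rot":[0,0,0],"xyz":[0,0.001,0.04],"grip":255},
    {"rot":[0,0,0],"xyz":[0,0.001,0.06],"grip":255},
    {"rot":[0,0,0],"xyz":[0,0.001,0.07],"grip":255},
    {"rot":[0,0,0],"xyz":[0,0.001,0.074],"grip":255},
    {"rot":[0,0,0],"xyz":[0,0.001,0.074],"grip":255},
    {"rot":[0,0,0],"xyz":[0,0.001,0.074],"grip":255},
    {"rot":[0,0,0],"xyz":[0,0.001,0.074],"grip":255}
  ]
}}

```text
clock: 2.87
tool_pos: [0.4813, 0.1819, 0.0458]
eef_rot: [0.975, 0.222, 0.001, -0.0]
contact_force: [-0.9, -0.0, -0.7]
opening: 0.006
finger_force: 0.0
```

```bash
python3 - <<'E'
from h import *
s=r.get_state();print(s['clock'],s['tool_pos'],s['contact_force'],to_tool([.4797,.1836,.029]).round(4))
E
```

```text
2.8667 [0.48130624 0.18188245 0.04577815] [-0.91578061 -0.02126117 -0.67265568] [-0.0007 -0.0022  0.0168]
```

Call:
{"api": "carry_out", "payload": {
  "plan": [
    {"rot":[0,0,0],"xyz":[-0.001,-0.002,0.002],"grip":255},
    {"rot":[0,0,0],"xyz":[-0.001,-0.002,0.004],"grip":255},
    {"rot":[0,0,0],"xyz":[-0.001,-0.002,0.006],"grip":255},
    {"rot":[0,0,0],"xyz":[-0.001,-0.002,0.008],"grip":255},
    {"rot":[0,0,0],"xyz":[-0.001,-0.002,0.009],"grip":255},
    {"rot":[0,0,0],"xyz":[-0.001,-0.002,0.01],"grip":255},
    {"rot":[0,0,0],"xyz":[-0.001,-0.002,0.011],"grip":255},
    {"rot":[0,0,0],"xyz":[-0.001,-0.002,0.011],"grip":255}
  ]
}}

```text
clock: 3.53
tool_pos: [0.4788, 0.1834, 0.0336]
eef_rot: [0.975, 0.223, -0.0, 0.0]
contact_force: [0.3, 0.0, 0.3]
opening: 0.003
finger_force: 0.0
```

Call:
{"api": "carry_out", "payload": {
  "plan": [
    {"rot":[0,0,0],"xyz":[0,0,0.0005],"grip":255},
    {"rot":[0,0,0],"xyz":[0,0,0.001],"grip":255},
    {"rot":[0,0,0],"xyz":[0,0,0.0015],"grip":255},
    {"rot":[0,0,0],"xyz":[0,0,0.002],"grip":255},
    {"rot":[0,0,0],"xyz":[0,0,0.0025],"grip":255},
    {"rot":[0,0,0],"xyz":[0,0,0.003],"grip":255},
    {"rot":[0,0,0],"xyz":[0,0,0.003],"grip":255},
    {"rot":[0,0,0],"xyz":[0,0,0.003],"grip":255}
  ]
}}

```text
clock: 4.2
tool_pos: [0.4788, 0.1834, 0.0306]
eef_rot: [0.975, 0.223, -0.0, 0.0]
contact_force: [-0.7, -0.2, 2.5]
opening: 0.0
finger_force: 1.3
```

Call:
{"api": "carry_out", "payload": {
  "plan": [
    {"rot":[0,0,0],"xyz":[0,0,0.0004],"grip":255},
    {"rot":[0,0,0],"xyz":[0,0,0.0008],"grip":255},
    {"rot":[0,0,0],"xyz":[0,0,0.0012],"grip":255},
    {"rot":[0,0,0],"xyz":[0,0,0.0015],"grip":255},
    {"rot":[0,0,0],"xyz":[0,0,0.0015],"grip":255},
    {"rot":[0,0,0],"xyz":[0,0,0.0015],"grip":255}
  ]
}}

```text
clock: 4.7
tool_pos: [0.4788, 0.1834, 0.0294]
eef_rot: [0.975, 0.223, 0.0, 0.0]
contact_force: [-1.2, -1.1, 6.6]
opening: 0.006
finger_force: 3.2
```

Call:
{"api": "carry_out", "payload": {
  "plan": [
    {"rot":[0,0,0],"xyz":[0,0,0.0003],"grip":255},
    {"rot":[0,0,0],"xyz":[0,0,0.0006],"grip":255},
    {"rot":[0,0,0],"xyz":[0,0,0.0006],"grip":255},
    {"rot":[0,0,0],"xyz":[0,0,0.0006],"grip":255}
  ]
}}

```text
clock: 5.03
tool_pos: [0.4788, 0.1834, 0.0294]
eef_rot: [0.975, 0.223, 0.0, 0.0]
contact_force: [-2.0, -0.6, 11.5]
opening: 0.004
finger_force: 6.1
```

Force rose from 6.6 to 11.5 N with no further travel, so the small lid is home. I'll lift and cross to the middle tin.

Call:
{"api": "carry_out", "payload": {
  "plan": [
    {"rot":[0,0,0],"xyz":[0,0,-0.01],"grip":255},
    {"rot":[0,0,0],"xyz":[0,0,-0.03],"grip":255},
    {"rot":[0,0,0],"xyz":[0,0,-0.06],"grip":255},
    {"rot":[0,0,0],"xyz":[-0.012,0.018,-0.07],"grip":255},
    {"rot":[0,0,0],"xyz":[-0.032,0.048,-0.07],"grip":255},
    {"rot":[0,0,0],"xyz":[-0.052,0.078,-0.07],"grip":255},
    {"rot":[0,0,0],"xyz":[-0.072,0.108,-0.07],"grip":255},
    {"rot":[0,0,0],"xyz":[-0.092,0.138,-0.07],"grip":255}
  ]
}}

```text
clock: 5.7
tool_pos: [0.4558, 0.0178, 0.0989]
eef_rot: [0.975, 0.223, 0.0, 0.0]
contact_force: [0.2, -0.0, 0.1]
opening: -0.002
finger_force: 0.0
```

Call:
{"api": "carry_out", "payload": {
  "plan": [
    {"rot":[0,0,0],"xyz":[-0.011,0.017,0],"grip":255},
    {"rot":[0,0,0],"xyz":[-0.0185,0.0285,0],"grip":255},
    {"rot":[0,0,0],"xyz":[-0.0185,0.0285,0],"grip":255},
    {"rot":[0,0,0],"xyz":[-0.0185,0.0285,0],"grip":255},
    {"rot":[0,0,0],"xyz":[-0.0185,0.0285,0],"grip":255}
  ]
}}

```text
clock: 6.12
tool_pos: [0.4521, -0.0131, 0.0987]
eef_rot: [0.975, 0.223, 0.001, -0.0]
contact_force: [-0.1, -0.0, 0.2]
opening: 0.007
finger_force: 0.0
```

```bash
python3 - <<'E'
from h import *
a=r.snapshot('side');t=r.snapshot('top');s=r.get_state();print(s['clock'],s['tool_pos'],s['contact_force'],to_tool([.4514,-.0145,.047]).round(4))
o=np.hstack([cv2.resize(a[130:330,190:390],None,fx=2,fy=2,interpolation=cv2.INTER_CUBIC),cv2.resize(a[255:305,225:275],None,fx=8,fy=8,interpolation=cv2.INTER_CUBIC)])
cv2.imwrite('pics/c3.png',o[...,::-1])
E
```

```text
6.2167 [ 0.45201497 -0.01280233  0.09863666] [ 0.4567863  -0.83900902 -0.30483013] [-0.0013  0.0013  0.0516]
```

View pics/c3.png

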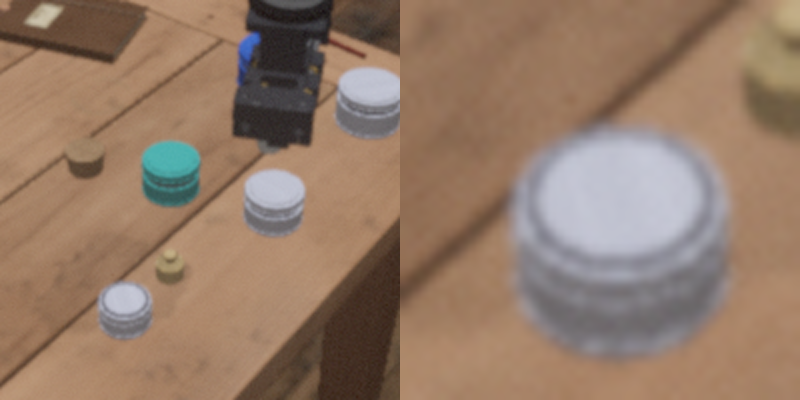

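The small lid now sits flush with no neck gap at side (125,310), and the weight is undisturbed. The middle tin (275,200) is below the tool.

Call:
{"api": "carry_out", "payload": {
  "plan": [
    {"rot":[0,0,0],"xyz":[-0.001,0.001,0.02],"grip":255},
    {"rot":[0,0,0],"xyz":[-0.001,0.001,0.04],"grip":255},
    {"rot":[0,0,0],"xyz":[-0.001,0.001,0.049],"grip":255},
    {"rot":[0,0,0],"xyz":[-0.001,0.001,0.052],"grip":255},
    {"rot":[0,0,0],"xyz":[-0.001,0.001,0.053],"grip":255},
    {"rot":[0,0,0],"xyz":[-0.001,0.001,0.054],"grip":255},
    {"rot":[0,0,0],"xyz":[-0.001,0.001,0.055],"grip":255},
    {"rot":[0,0,0],"xyz":[-0.001,0.001,0.055],"grip":255}
  ]
}}

```text
clock: 6.88
tool_pos: [0.4515, -0.0158, 0.0441]
eef_rot: [0.975, 0.223, 0.001, 0.0]
contact_force: [-0.3, 0.4, 0.2]
opening: 0.006
finger_force: 0.0
```

Call:
{"api": "carry_out", "payload": {
  "plan": [
    {"rot":[0,0,0],"xyz":[0,0,0.001],"grip":255},
    {"rot":[0,0,0],"xyz":[0,0,0.002],"grip":255},
    {"rot":[0,0,0],"xyz":[0,0,0.003],"grip":255},
    {"rot":[0,0,0],"xyz":[0,0,0.004],"grip":255},
    {"rot":[0,0,0],"xyz":[0,0,0.005],"grip":255},
    {"rot":[0,0,0],"xyz":[0,0,0.006],"grip":255},
    {"rot":[0,0,0],"xyz":[0,0,0.007],"grip":255},
    {"rot":[0,0,0],"xyz":[0,0,0.007],"grip":255}
  ]
}}

```text
clock: 7.55
tool_pos: [0.4513, -0.0159, 0.0365]
eef_rot: [0.975, 0.223, 0.0, 0.0]
contact_force: [0.4, 0.2, 2.1]
opening: 0.008
finger_force: 0.8
```

Call:
{"api": "carry_out", "payload": {
  "plan": [
    {"rot":[0,0,0],"xyz":[0,0,0.0005],"grip":255},
    {"rot":[0,0,0],"xyz":[0,0,0.001],"grip":255},
    {"rot":[0,0,0],"xyz":[0,0,0.0015],"grip":255},
    {"rot":[0,0,0],"xyz":[0,0,0.002],"grip":255},
    {"rot":[0,0,0],"xyz":[0,0,0.002],"grip":255},
    {"rot":[0,0,0],"xyz":[0,0,0.002],"grip":255}
  ]
}}

```text
clock: 8.05
tool_pos: [0.4513, -0.0159, 0.0353]
eef_rot: [0.975, 0.223, 0.001, 0.0]
contact_force: [-0.9, -0.0, 12.5]
opening: 0.006
finger_force: 6.5
```

The middle lid is home: firm stop at z = 0.0353 m and 12.5 N. On to the large tin.

Call:
{"api": "carry_out", "payload": {
  "plan": [
    {"rot":[0,0,0],"xyz":[0,0,-0.01],"grip":255},
    {"rot":[0,0,0],"xyz":[0,0,-0.03],"grip":255},
    {"rot":[0,0,0],"xyz":[0,0,-0.06],"grip":255},
    {"rot":[0,0,0],"xyz":[-0.01,0.022,-0.07],"grip":255},
    {"rot":[0,0,0],"xyz":[-0.024,0.054,-0.07],"grip":255},
    {"rot":[0,0,0],"xyz":[-0.038,0.086,-0.07],"grip":255},
    {"rot":[0,0,0],"xyz":[-0.052,0.118,-0.07],"grip":255},
    {"rot":[0,0,0],"xyz":[-0.066,0.15,-0.07],"grip":255}
  ]
}}

```text
clock: 8.72
tool_pos: [0.4561, -0.1812, 0.1049]
eef_rot: [0.975, 0.223, -0.0, 0.0]
contact_force: [0.3, 0.4, -0.4]
opening: 0.006
finger_force: 0.0
```

Call:
{"api": "carry_out", "payload": {
  "plan": [
    {"rot":[0,0,0],"xyz":[-0.01,0.022,0],"grip":255},
    {"rot":[0,0,0],"xyz":[-0.0155,0.034,0],"grip":255},
    {"rot":[0,0,0],"xyz":[-0.0155,0.034,0],"grip":255},
    {"rot":[0,0,0],"xyz":[-0.0155,0.034,0],"grip":255},
    {"rot":[0,0,0],"xyz":[-0.0155,0.034,0],"grip":255}
  ]
}}

```text
clock: 9.13
tool_pos: [0.4574, -0.2153, 0.1046]
eef_rot: [0.975, 0.223, -0.0, -0.001]
contact_force: [-1.1, 0.6, 0.2]
opening: 0.005
finger_force: 0.0
```

```bash
python3 - <<'E'
from h import *
a=r.snapshot('side');s=r.get_state();print(s['clock'],s['tool_pos'],s['contact_force'],to_tool([.4577,-.217,.055]).round(4))
o=np.hstack([cv2.resize(a[130:330,220:420],None,fx=2,fy=2,interpolation=cv2.INTER_CUBIC),cv2.resize(a[200:250,300:350],None,fx=8,fy=8,interpolation=cv2.INTER_CUBIC)])
cv2.imwrite('pics/c4.png',o[...,::-1])
E
```

```text
9.1833 [ 0.45750844 -0.21496535  0.1046348 ] [-0.40271862 -1.19742172 -0.03919586] [-0.0007  0.002   0.0496]
```

View pics/c4.png

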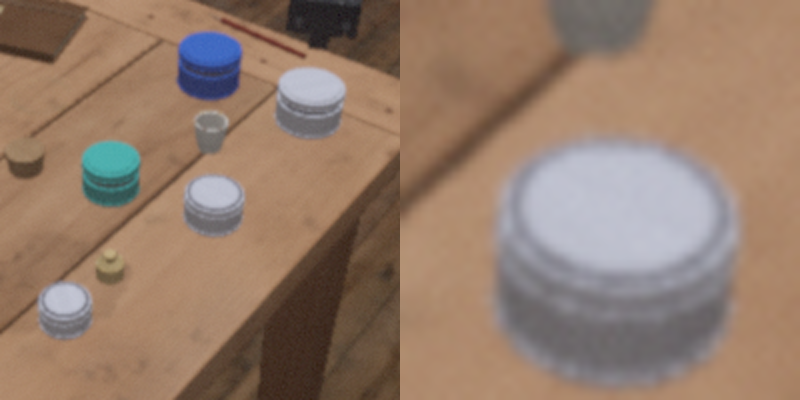

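The middle lid is home (gap gone at (215,205)), and the crucible (210,130), weight and cork haven't moved. The large tin at (310,100) still shows its gap. Descending now.

Call:
{"api": "carry_out", "payload": {
  "plan": [
    {"rot":[0,0,0],"xyz":[-0.001,0.001,0.02],"grip":255},
    {"rot":[0,0,0],"xyz":[-0.001,0.001,0.038],"grip":255},
    {"rot":[0,0,0],"xyz":[-0.001,0.001,0.046],"grip":255},
    {"rot":[0,0,0],"xyz":[-0.001,0.001,0.049],"grip":255},
    {"rot":[0,0,0],"xyz":[-0.001,0.001,0.05],"grip":255},
    {"rot":[0,0,0],"xyz":[-0.001,0.001,0.051],"grip":255},
    {"rot":[0,0,0],"xyz":[-0.001,0.001,0.052],"grip":255},
    {"rot":[0,0,0],"xyz":[-0.001,0.001,0.052],"grip":255}
  ]
}}

```text
clock: 9.85
tool_pos: [0.4574, -0.2184, 0.0531]
eef_rot: [0.975, 0.223, 0.0, 0.0]
contact_force: [0.3, -0.4, -1.2]
opening: 0.003
finger_force: 0.0
```

Call:
{"api": "carry_out", "payload": {
  "plan": [
    {"rot":[0,0,0],"xyz":[0,0,0.001],"grip":255},
    {"rot":[0,0,0],"xyz":[0,0,0.002],"grip":255},
    {"rot":[0,0,0],"xyz":[0,0,0.003],"grip":255},
    {"rot":[0,0,0],"xyz":[0,0,0.004],"grip":255},
    {"rot":[0,0,0],"xyz":[0,0,0.005],"grip":255},
    {"rot":[0,0,0],"xyz":[0,0,0.006],"grip":255},
    {"rot":[0,0,0],"xyz":[0,0,0.007],"grip":255},
    {"rot":[0,0,0],"xyz":[0,0,0.007],"grip":255}
  ]
}}

```text
clock: 10.52
tool_pos: [0.4572, -0.2185, 0.0455]
eef_rot: [0.975, 0.223, 0.0, 0.0]
contact_force: [0.9, -0.0, 2.1]
opening: 0.003
finger_force: 1.0
```

Call:
{"api": "carry_out", "payload": {
  "plan": [
    {"rot":[0,0,0],"xyz":[0,0,0.0005],"grip":255},
    {"rot":[0,0,0],"xyz":[0,0,0.001],"grip":255},
    {"rot":[0,0,0],"xyz":[0,0,0.0015],"grip":255},
    {"rot":[0,0,0],"xyz":[0,0,0.002],"grip":255},
    {"rot":[0,0,0],"xyz":[0,0,0.0025],"grip":255},
    {"rot":[0,0,0],"xyz":[0,0,0.003],"grip":255},
    {"rot":[0,0,0],"xyz":[0,0,0.003],"grip":255},
    {"rot":[0,0,0],"xyz":[0,0,0.003],"grip":255}
  ]
}}

```text
clock: 11.18
tool_pos: [0.4572, -0.2185, 0.0434]
eef_rot: [0.975, 0.223, 0.0, 0.0]
contact_force: [-1.0, -1.2, 11.7]
opening: 0.007
finger_force: 5.9
```

Firm stop at z = 0.0434 m and 11.7 N, so the large lid is home. I'll lift clear.

Call:
{"api": "carry_out", "payload": {
  "plan": [
    {"rot":[0,0,0],"xyz":[0,0,0],"grip":255},
    {"rot":[0,0,0],"xyz":[0,0,-0.01],"grip":255},
    {"rot":[0,0,0],"xyz":[0,0,-0.03],"grip":255},
    {"rot":[0,0,0],"xyz":[0,0,-0.06],"grip":255},
    {"rot":[0,0,0],"xyz":[0,0,-0.09],"grip":255},
    {"rot":[0,0,0],"xyz":[0,0,-0.11],"grip":255},
    {"rot":[0,0,0],"xyz":[0,0,-0.12],"grip":255},
    {"rot":[0,0,0],"xyz":[0,0,-0.12],"grip":255}
  ]
}}

```text
clock: 11.85
tool_pos: [0.4581, -0.2187, 0.1649]
eef_rot: [0.975, 0.222, 0.002, 0.001]
contact_force: [-0.4, -0.2, -0.2]
opening: 0.005
finger_force: 0.0
```

```bash
python3 - <<'E'
from h import *
a=r.snapshot('side');print(r.get_state()['tool_pos'])
o=np.hstack([cv2.resize(a[130:330,220:420],None,fx=2,fy=2,interpolation=cv2.INTER_CUBIC),cv2.resize(a[155:205,350:400],None,fx=8,fy=8,interpolation=cv2.INTER_CUBIC)])
cv2.imwrite('pics/c5.png',o[...,::-1])
E
```

```text
[ 0.45732495 -0.218471    0.16351154]
```

View pics/c5.png

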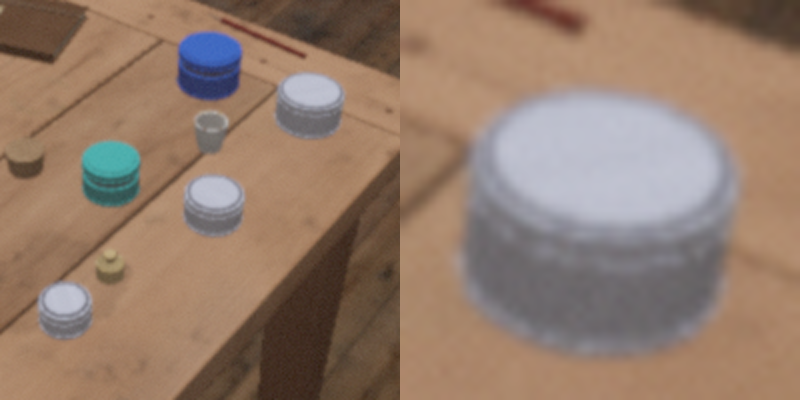

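All three lids are home, at (65,310), (215,205) and (310,103), nothing has moved, and the arm is clear. Handing in.

```bash
python3 -c "
from plant import r
print(r.finish_job())"
```

```text
the job is handed in; nothing more can be done
None
```

I pressed all three lids home in order (small, middle, large), with measured force never above 12.5 N and nothing visibly moved, and handed the job in at about 12 s; no verdict came back.

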